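# Lock the lens collar and secure it with the quarter-turn screw

### The arm

A 6-joint arm with a two-finger parallel gripper is mounted at the origin on a cart in front of the work surface, level with it; the furniture and walls round the work are solid. World frame = base frame: x ahead of the robot, y to its left, z up, the work surface at z = 0. Lengths are in mm, angles in rad, forces in N, time in s.
With the tool pointing down it reaches from about 375 to 925 mm from the base axis. Payload 5.7 kg.
Tool frame: the origin (TCP) lies between the finger pads; the fingertips stand 22 mm ahead of it and the grasp point (between the pads) lies 3 mm ahead of it; z points along the fingers, x is the direction in which the jaws open and shut, and the axes are right-handed (so a half turn about z gives the same grasp; the last joint's range is limited). The gripper opens to 88 mm and grips with 3 to 60 N. Pads are 20 mm wide; open, the fingers measure 115 mm over their backs; the gripper's body (75 mm by 178 mm) begins 61 mm behind the grasp point.
Start: joints at [-1.45, 0.359, 1.51, -0, 1.272, -0.115], TCP at [140.159, -583.37, 244.623] pointing down, gripper open.
Joint ranges: [-2.97, 2.97], [-1.01, 2.36], [0.21, 2.38], [-0.96, 4.11], [0.2, 2.71], [-2.98, 2.98]. Speed limits (rad/s): [2.39, 2.39, 3.14, 3.14, 3.14, 3.14].

### API

Orientations are given as [roll, pitch, yaw] about the fixed x, y, z axes, in that order (R = Rz(yaw) Ry(pitch) Rx(roll)).
In Python, from workcell import bot gives the robot as it stands.
- The arm moves only by the tool step_arm, never from a script. Its arguments are lists of equal length, an entry for each row: "dp": the shift along the tool's x, y, z in cm, a list of three; "rot": the turn, a rotation vector about the tool's x, y, z in rad, a list of three; "hand": the opening, from 0 (shut) to 1 (fully open). A call has 1 to 20 rows; each row shifts and turns the pose as measured when the row begins, along the tool's axes as they then stand; what a row does not reach is not made up. A row lasts 1/12 s, in which the tool goes at most 41.7 mm and 7.16 degrees, less where a joint would pass 70% of its speed; a pose out of reach is approached as far as the arm can. A call is refused whole if a number of a shift passes 4.17 or a number of a turn 0.125, either way. A call with a gripper value outside its range is refused whole. The fingers move at their own pace and stop on an object; "grip_force" is the grip in N (left out, the last holds). Time passes only in rows, so rows that do not move let the fingers close. It gives the time, the measured TCP pose, the force and the opening at its end, in the units of the state.
- bot.observe(): the state, without advancing time (a new reading comes with each control period).
- bot.get_image(name): name is "side" or "top"; returns a dict with "frame" (400x640x3 uint8, blue, green, red), "depth" (400x640 float32, mm along the optical axis (not along the pixel's ray), 0 where there is no reading), "fx", "fy", "cx", "cy" (pixels), "k1" (the pictures are not rectified: a ray, as slopes to the right and down, at radius r is drawn at 1 + k1 r^2 times it, then the intrinsics apply), "extrinsics" (4x4, takes a point from world to camera coordinates). Camera axes: x right, y down, z forward; pixel columns grow to the right and rows downward; lengths in mm; the calibration is good to about 2 mm. A picture is of the moment at which its call begins.
- bot.sign_off(): hands the job in, once; it reports no verdict.
The state is a dict: "time": time; "joint_pos": joint angles; "dq": joint speeds; "tau": joint torques, N m; "eef_pos": TCP position; "orientation": TCP orientation; "wrist_force": force on the tool from outside, world axes, zero at the start; "moment": the same for the moment, N m; "gripper_width": opening from 0.0 (shut) to 1.0 (fully open).
Only numpy, scipy, OpenCV 4.12 (cv2) and the standard library are available. Lean on these libraries where they do the work, as an engineer would, in place of code of your own. Each camera call takes 0.05 s, during which the arm holds its last target. There are 200 camera calls.

### The job

Lock the lens in its bench stand: turn the knurled collar clockwise until its index tab lines up with the locked mark on the lens barrel, and let go of it. Then take the flat-blade driver from its tubular holder, put its blade into the slotted captive screw beside the collar and turn the screw clockwise to its stop, and put the driver back upright in the holder, fully home on its flange. Leave the glassware, bottles and tube rack around it standing where they are.

Things in the scene. Friction and masses are not known exactly. Their poses are not given: they have to be found in the camera images.
- lens_stand: Fixed lens stand. Origin: underside centre of its aluminium base plate (110 mm along x, 184 along y, 12 thick), on the collar's vertical axis; z up. In the middle a dark barrel, 66 mm tall, lens on top, foot 60 mm in diameter, with the collar round it. Pillars flank the collar at +y and -y, so only its -x and +x sides are free for fingers. The locked mark, a white line on the barrel's top rim, is on the -x side.
- collar_center (a point): Point on the collar's vertical axis, 50 mm above the worktop, about the mid height of the collar, fixed to the stand (axes as the stand's). The collar is a round ring, 64 mm over the knurls, from 38 to 61.5 mm above the worktop; grip across its diameter.
- lens_collar (a joint): Angle of the collar (rad), counter-clockwise from above positive. 0 = the small raised steel index tab on its top face lines up with the locked mark; it starts unlocked at 0.75 to 1.35 and is locked by turning clockwise. Stays where it is left (friction about 0.12 N m). No stop at the mark: it can be overshot, to -0.45.
- plain_pillar (a point): Top of the plain dark pillar without a screw, 64 mm from the collar axis at the stand's -y: 25 mm diameter, 50 mm tall.
- lock_screw (a joint): Angle of the captive quarter-turn screw (rad), counter-clockwise from above positive. It starts loose at 0.9 to 1.4; 0 = locked, at its clockwise end stop, slot along the stand's x axis. Stays where it is left (friction about 0.05 N m).
- screw_slot (a point): Centre of the screw's slot at the top face of the head, 56 mm above the worktop. x axis along the slot, z up; it turns with the screw. Steel head 31 mm in diameter; the slot is 9.5 mm wide, open at both ends, 12 mm deep with a flat floor. It sits on a 33 mm pillar, 64 mm from the collar axis at the stand's +y.
- holder_mouth (a point): Centre of the mouth of the fixed driver holder, 62 mm above the worktop: an aluminium upright tube (48 mm outside, 30 mm bore, open down to 8 mm above the worktop) on a 76 mm square foot 8 mm thick.
- driver_grip (a point): Centre of the loose driver's black handle, a block 34 mm along x, 20 along y, 46 tall; grip across the 20 mm (y). z runs up the driver. Under the handle a 38 mm round flange, 6 mm thick; its underside is 31 mm below this point and rests on the holder's mouth. Below it a 9 mm shaft; blade end 81 mm below this point. About 0.12 kg. Stands in the holder turned any way.
- driver_tip (a point): Centre of the end of the driver's blade: 20 mm wide along x, 5 mm thick along y. Same axes as the handle.
- flask_mid (a point): Bystander: clear conical flask, 62 mm diameter, 84 mm tall, near the stand; this point is 42 mm up its axis.
- bottle_mid (a point): Bystander: brown bottle with black cap, 52 mm diameter, 105 mm tall, next to the driver holder; this point is 50 mm up its axis.
- wash_bottle_mid (a point): Bystander: clear wash bottle with a bent spout, about 98 mm across, 166 mm tall, behind the stand; this point is 70 mm up its axis.
- tube_rack_mid (a point): Bystander: clear rack with test tubes, 56 mm along x, 150 mm along y, 138 mm tall; this point is 60 mm above its underside.
There are look-alikes about, which are no part of the job. What is shaped like the lens_stand but red is not meant.

How it is judged (in metres and radians):
On the way, in this order (a step that is already met when the one before it is completed fails the run):
1. the collar is at its locked mark (value of joint lens_collar between -0.1 and 0.1 rad), for 0.3 s.
2. the driver's blade is down in the slot of the still loose screw (horizontal distance between driver_tip and screw_slot below 0.006 m and z of driver_tip in the frame of screw_slot below -0.005 m and value of joint lock_screw above 0.5 rad), for 0.1 s.
3. the screw is turned to its stop with the driver in its slot (horizontal distance between driver_tip and screw_slot below 0.006 m and z of driver_tip in the frame of screw_slot below -0.005 m and value of joint lock_screw below 0.15 rad), for 0.1 s.
At the end, for the whole second after the job is handed in: The collar is within 0.1 rad of the locked mark, the screw within 0.15 rad of its stop, and the driver stands at rest and released in its holder, blade down, its flange on the mouth (within 4 mm in height, within 0.1 rad of upright) (all of step 1 and value of joint lock_screw below 0.15 rad and horizontal distance between driver_tip and holder_mouth below 0.014 m and height (world z) of driver_tip below 0.016 m and angle between driver_tip's own z axis and vertical below 0.1 rad and linear speed of driver below 0.02 m/s); the robot touches nothing.
It fails at once if the conical flask is pushed more than 25 mm or knocked over (distance of flask_mid from where it was at the start of the episode above 0.025 m or angle between flask_mid's own z axis and vertical above 0.4 rad).
It fails at once if the brown bottle is pushed more than 25 mm or knocked over (distance of bottle_mid from where it was at the start of the episode above 0.025 m or angle between bottle_mid's own z axis and vertical above 0.4 rad).
It fails at once if the wash bottle is pushed more than 25 mm or knocked over (distance of wash_bottle_mid from where it was at the start of the episode above 0.025 m or angle between wash_bottle_mid's own z axis and vertical above 0.4 rad).
It fails at once if the tube rack is pushed more than 25 mm or knocked over (distance of tube_rack_mid from where it was at the start of the episode above 0.025 m or angle between tube_rack_mid's own z axis and vertical above 0.4 rad).
It also fails if it takes over 67 s, if anything falls off the work surface, if the arm or the gripper's body presses on something with over 40 N, if the wrist force passes 120 N, or if a joint passes its speed limit or range.

## Working session

There is one attempt and no reset: what is moved stays moved. The work goes in short steps, Python scripts to look and compute and a tool call to move; the robot and the scene stay as the last step left them, time stands still between calls to the robot, and variables do not carry over. Pictures are saved under pics/ and viewed, about 8 in all and at most 12, crops included, and the job is handed in when it is done.

Besides the shell and the picture viewer there is one more tool, called after ">>>" as name(argument=value, ...) on one line, values as JSON. step_arm: Moves the arm, as the interface text tells. Its arguments: {"type":"object","properties":{"dp":{"type":"array"},"rot":{"type":"array"},"hand":{"type":"array"},"grip_force":{"type":"number"}},"required":["dp","rot","hand"]}

```bash
ls; mkdir -p pics; cat > h.py <<'E'
import numpy as np,cv2
from workcell import bot
def grab(n):
    d=bot.get_image(n); np.save(f'{n}.npy',d,allow_pickle=True); return d
def load(n): return np.load(f'{n}.npy',allow_pickle=True).item()
def ray(d,u,v):
    K=np.array([[d['fx'],0,d['cx']],[0,d['fy'],d['cy']],[0,0,1.]])
    p=cv2.undistortPoints(np.array([[[u,v]]],float),K,np.array([d['k1'],0,0,0.]))[0,0]
    E=np.array(d['extrinsics']);R=E[:3,:3];t=E[:3,3]
    return -R.T@t, R.T@np.array([p[0],p[1],1])
def onz(d,u,v,z):
    c,r=ray(d,u,v); return c+r*(z-c[2])/r[2]
def dep(d,u,v):
    c,r=ray(d,u,v); return c+r*d['depth'][int(v),int(u)]
def proj(d,P):
    E=np.array(d['extrinsics']);q=E[:3,:3]@np.array(P)+E[:3,3];s=q[:2]/q[2];s=s*(1+d['k1']*(s@s))
    return d['fx']*s[0]+d['cx'],d['fy']*s[1]+d['cy']
E
python3 - <<'E'
from h import *
for n in('top','side'):
    d=grab(n); cv2.imwrite(f'pics/{n}0.png',d['frame']); print(n,d['fx'],d['k1'],ray(d,320,200))
print(bot.observe())
E
```

```text
pics
top 431.15108125460705 -0.051215973970276524 (array([ 470.91304479,   21.92219909, 1305.1643512 ]), array([ 0.0781593 , -0.01571089, -0.99707058]))
side 432.36007486254715 -0.0072642646738721945 (array([241.29395273, 880.54392642, 821.1435416 ]), array([ 0.28149849, -0.7327357 , -0.62005731]))
{'time': 0.1, 'joint_pos': array([-1.45010669e+00,  3.59430241e-01,  1.51133300e+00, -6.89517555e-06,
        1.27251451e+00, -1.15098577e-01]), 'dq': array([ 7.98863629e-05, -2.32102065e-03, -3.99899437e-03, -1.04681449e-03,
        1.13667303e-03, -1.75178151e-04]), 'tau': array([-4.16184480e-05, -5.16357744e+01, -2.71405774e+01,  6.75637135e-02,
        2.76722701e-02, -2.84768424e-05]), 'eef_pos': array([ 140.08407926, -582.80138886,  243.89191507]), 'orientation': array([-3.14140567e+00,  1.67469998e-03, -1.33500593e+00]), 'wrist_force': array([-0.45941416,  0.39439459, -0.080941  ]), 'moment': array([0.0004094 , 0.04770461, 0.04051313]), 'gripper_width': 1.0006463686463853}
```

View pics/top0.png

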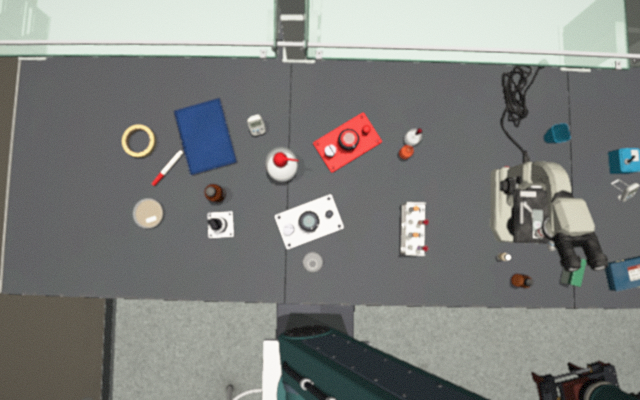

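View pics/side0.png

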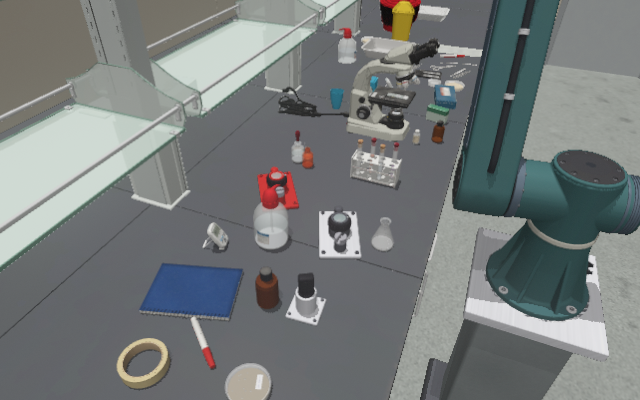

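The top view shows the white lens stand at about (309,221) and the driver holder at (219,224). A red stand at (347,140) is a look-alike. The flask is at (313,262), the wash bottle at (282,165), the brown bottle at (214,193) and the rack at (413,229). The white (aluminium) stand fits the description and the red one is excluded. I'll confirm that in an enlarged crop.

```bash
python3 - <<'E'
from h import *
t=load('top');s=load('side')
a=cv2.resize(t['frame'][180:280,190:350],None,fx=5,fy=5,interpolation=cv2.INTER_CUBIC)[:, :800]
a=cv2.resize(t['frame'][185:275,200:350],(800,480),interpolation=cv2.INTER_CUBIC)
cv2.imwrite('pics/c1.png',a)
b=cv2.resize(s['frame'][200:330,280:400],(554,600),interpolation=cv2.INTER_CUBIC)
cv2.imwrite('pics/c2.png',b)
E
```

```text
(no output)
```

View pics/c1.png

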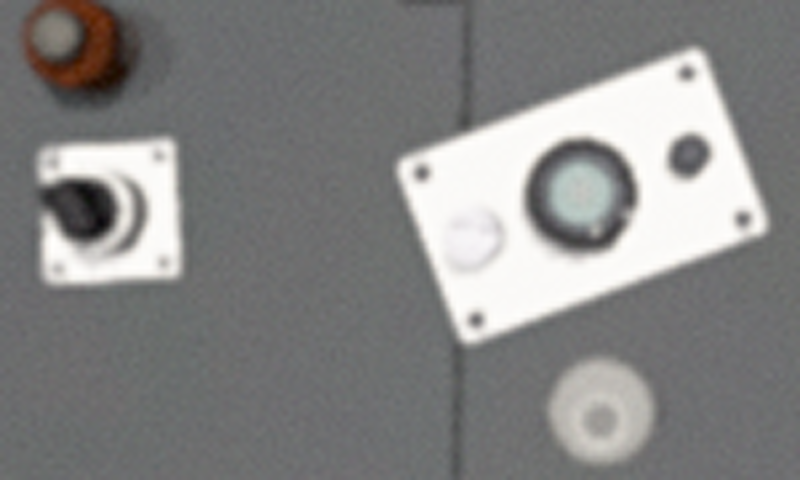

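View pics/c2.png

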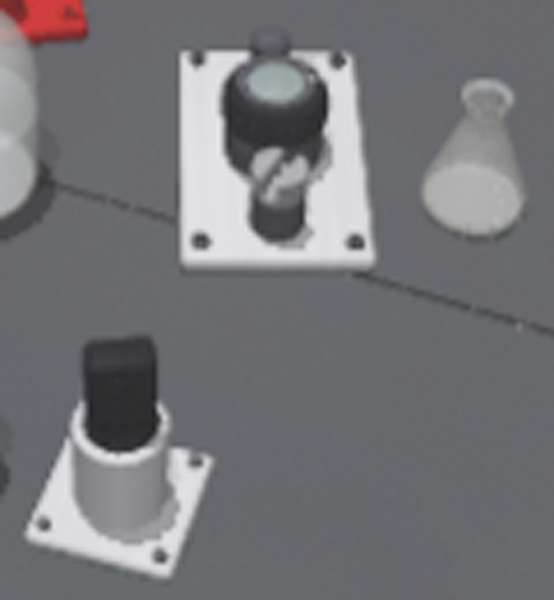

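The crop confirms it: the white stand has the bright slotted screw at its left (+y) end and the plain dark pillar at its right end. The tab is at crop (628,213) and the locked mark at about (597,230). Now I'll measure.

```bash
python3 - <<'E'
from h import *
def rect(d,win,z,name):
    x0,x1,y0,y1=win; f=d['frame'][y0:y1,x0:x1].astype(int)
    f8=cv2.resize(d['frame'][y0:y1,x0:x1],None,fx=8,fy=8,interpolation=cv2.INTER_LINEAR)
    g=f8.min(2); thr=170
    m=(g>thr).astype(np.uint8)
    cs,_=cv2.findContours(m,cv2.RETR_EXTERNAL,cv2.CHAIN_APPROX_NONE)
    c=max(cs,key=cv2.contourArea); c=cv2.convexHull(c)[:,0].astype(float)
    P=np.array([onz(d,(u+.5)/8-.5+x0,(v+.5)/8-.5+y0,z)[:2] for u,v in c])
    r=cv2.minAreaRect(P.astype(np.float32)); print(name,np.round(r[0],1),np.round(r[1],1),round(r[2],1))
t=load('top');s=load('side')
rect(t,(270,350,188,255),12,'stand top'); rect(s,(310,365,205,262),12,'stand side')
rect(t,(200,240,207,244),8,'hold top'); rect(s,(280,330,285,330),8,'hold side')
# driver handle from depth
for d,n,w in((t,'top',(195,240,205,245)),(s,'side',(285,330,265,325))):
    Z=[]
    for v in range(w[2],w[3]):
        for u in range(w[0],w[1]):
            p=dep(d,u,v); 
            if p[2]>66 : Z.append(np.r_[p,u,v])
    Z=np.array(Z); T=Z[(Z[:,2]>112)&(Z[:,2]<122)]
    print(n,len(Z),len(T),Z[:,2].max(),T.mean(0).round(1), [np.round(q,1) for q in cv2.minAreaRect(T[:,:2].astype(np.float32))])
# tab: bright spots on collar
print('colour of tab', )
c=t['frame'][205:235,292:326]; print(c.min(2)[2:30,4:32])
E
```

```text
stand top [507.8  34.1] [112.4 186.2] 22.0
stand side [508.5  38.3] [108.5 185.7] 22.1
hold top [492.  300.6] [79.3 79. ] 4.7
hold side [492.9 302.9] [74.8 76.3] 5.0
top 149 46 1305.1643511987197 [490.4 299.9 114.5 212.2 224.1] [array([490.9, 300. ]), array([32.3, 15.8]), np.float64(28.4)]
side 351 71 821.1435415982667 [493.7 301.3 113.3 305.4 275.7] [array([494.2, 300.9]), array([31.1, 18.8]), np.float64(30.0)]
colour of tab
[[224 238 246 247 249 249 249 248 248 248 247 248 248 248 247 249 247 248
  247 247 248 248 247 246 248 247 247 248]
 [247 248 249 248 248 249 248 248 247 247 249 249 249 248 248 249 248 249
  248 248 248 248 248 247 247 247 248 247]
 [249 249 248 247 247 248 248 248 249 247 244 247 245 242 243 245 249 249
  248 248 248 247 247 248 248 247 248 247]
 [247 248 247 247 248 249 249 249 243 233 216 212 205 197 201 226 237 242
  246 248 249 248 248 247 248 247 248 248]
 [247 247 248 248 248 249 248 236 206 165 134 125 124 114 118 140 177 199
  229 245 247 249 248 248 247 248 248 248]
 [247 248 248 248 249 243 230 182 131  98  77  73  79  78  74  85 102 121
  157 209 2
[... 1906 characters left out ...]
247 249 245 232 203 164 129  96  77  66  70  74  78  77  97 116  99  70
   72 121 198 240 249 249 247 247 248 248]
 [248 249 247 239 227 204 176 149 120  95  77  69  67  70  71  76  71  83
  110 171 232 249 249 248 248 248 247 248]
 [247 248 248 245 241 232 215 191 166 139 115 106  99  99 103 107 114 132
  166 216 242 249 249 247 247 247 246 247]
 [248 248 248 247 248 242 231 218 203 184 170 159 157 156 168 168 182 206
  227 242 248 249 247 247 247 248 249 249]
 [248 247 248 247 248 247 241 234 231 229 221 207 203 211 224 230 236 241
  246 248 248 247 247 248 248 247 249 248]
 [248 247 248 248 247 247 246 246 246 244 238 234 232 236 244 247 247 248
  248 247 247 248 247 248 248 248 248 246]]
```

```bash
python3 - <<'E'
from h import *
t=load('top');s=load('side')
for n,d,u,v,z in(('mark',t,311,227.7,66),('tab',t,317,224,63),('wash',t,282,163,166),('flask',t,313,262,20),('bottle',t,215,194,50),('rack',t,413,229,130)): print(n,onz(d,u,v,z).round(1))
# lens disc
m=np.zeros((400,640),np.uint8); g=t['frame'].min(2); m[210:228,300:316]=(g[210:228,300:316]>140); m[226:,:]=0
ys,xs=np.nonzero(m); print('lens',xs.mean(),ys.mean(),onz(t,xs.mean(),ys.mean(),66).round(1))
# dark collar centroid
d=(g<150).astype(np.uint8); k,l,st,c=cv2.connectedComponentsWithStats(d)
# screw head guess by depth: points z in 50..60
for D,n,w in((t,'top',(270,350,190,255)),(s,'side',(310,365,205,262))):
    P=np.array([np.r_[dep(D,u,v),u,v] for v in range(w[2],w[3]) for u in range(w[0],w[1])])
    for a,b in((45,53),(53.5,58.5),(60,70)):
        Q=P[(P[:,2]>a)&(P[:,2]<b)]; print(n,a,len(Q))
        R=np.array([np.cos(.384),np.sin(.384)])
        q=Q[:,:2]-[508,36]; X=q@R; Y=q@[-R[1],R[0]]
        for lo,hi in((-90,-45),(-35,35),(45,90)):
            k=(Y>lo)&(Y<hi)
            if k.sum()>4: print('  Y',lo,k.sum(),X[k].mean().round(1),Y[k].mean().round(1),'z',Q[k,2].mean().round(1),'x',X[k].min().round(0),X[k].max().round(0),Y[k].min().round(0),Y[k].max().round(0))
def up(f,w,h,x0,x1,y0,y1): return cv2.resize(f[y0:y1,x0:x1],(w,h),interpolation=cv2.INTER_CUBIC)
a=up(s['frame'],396,396,317,361,203,247); b=up(t['frame'],396,396,287,331,198,242)
cv2.imwrite('pics/c3.png',np.hstack([a,b]))
E
```

```text
mark [487.8  26.4  66. ]
tab [498.8   9.4  63. ]
wash [656.9 107.6 166. ]
flask [387.3  18.3  20. ]
bottle [579.6 310.4  50. ]
rack [ 489.8 -251.7  130. ]
lens 307.8137931034483 218.0344827586207 [515.3  36.2  66. ]
top 45 54
  Y -90 37 -0.5 -64.7 z 48.1 x -11.0 10.0 -75.0 -54.0
  Y 45 15 -2.0 60.5 z 48.9 x -18.0 13.0 48.0 71.0
top 53.5 81
  Y -35 43 -2.4 0.8 z 56.3 x -32.0 28.0 -32.0 31.0
  Y 45 38 -3.0 63.5 z 55.8 x -17.0 12.0 48.0 78.0
top 60 283
  Y -35 279 -2.2 -1.3 z 64.5 x -31.0 28.0 -30.0 29.0
side 45 109
  Y -90 27 1.6 -66.6 z 46.8 x -7.0 10.0 -77.0 -57.0
  Y -35 50 3.2 20.1 z 48.6 x -28.0 33.0 -6.0 29.0
  Y 45 32 2.0 64.9 z 49.4 x -15.0 17.0 47.0 77.0
side 53.5 104
  Y -35 56 -0.1 14.8 z 56.3 x -28.0 31.0 -22.0 28.0
  Y 45 48 0.8 61.8 z 55.3 x -14.0 17.0 47.0 77.0
side 60 216
  Y -35 216 2.7 0.2 z 63.8 x -28.0 29.0 -33.0 31.0
```

View pics/c3.png

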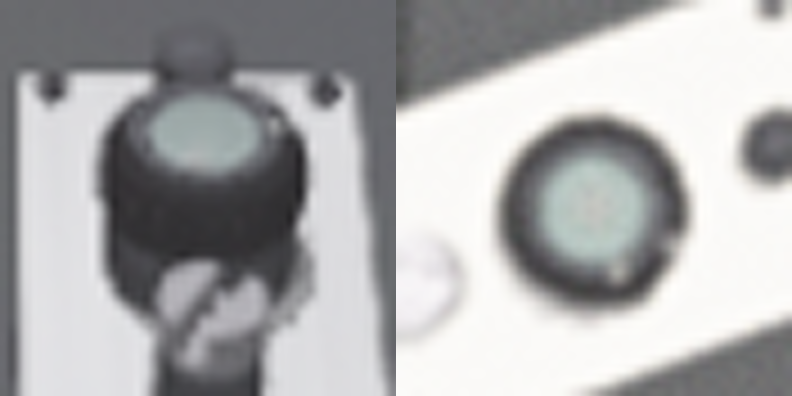

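```bash
python3 - <<'E'
from h import *
t=load('top');s=load('side')
C=onz(t,308.8-.5,221.1-.5,66)[:2];print(C)
for n,u,v,z in(('mark',311.7,228.2,66),('tab',317.1,225,63)):
    p=onz(t,u-.5,v-.5,z)[:2]-C; print(n,np.hypot(*p),np.degrees(np.arctan2(p[1],p[0]))-180-22)
# slot: dark pixels in head, side view
f=cv2.resize(s['frame'][229:246,330:350],None,fx=8,fy=8,interpolation=cv2.INTER_CUBIC).min(2)
print(s['frame'][230:246,332:350].min(2))
a=onz(s,343.1,233.4,56);b=onz(s,337.6,239.9,56);print(a,b,np.degrees(np.arctan2(a[1]-b[1],a[0]-b[0])))
E
```

```text
[507.93352433  34.66532682]
mark 21.98695377050098 -358.3743596063149
tab 26.317259475946166 -315.6292631251055
[[ 57  53  50  50  50  49  48  50  50  50  49  48  50  48  55  58  61  73]
 [ 69  67  60  56  52  50  64  68  65  54  52  54  53  60  61  63  62  73]
 [ 70  74  68  64  98 125 147 153 143  93  64  65  65  67  67  64  61  81]
 [ 67  70  69 124 156 167 175 172 147  98  73  70 100  91  71  64  60  96]
 [ 66  66  83 159 175 177 177 157 119  81  70 101 153 157 101  62  68 114]
 [ 68  67 113 168 177 177 165 129 108 128 116 152 174 177 132  76  93 139]
 [ 71  67 125 169 176 168 135 101 111 162 165 174 176 177 144  98 132 153]
 [111  87 109 167 168 145 107  96 115 170 178 177 177 178 147 137 153 157]
 [165 140 122 139 147 117  98 148 162 174 177 176 177 163 138 152 157 156]
 [210 173 143 118 116 101 110 170 179 177 168 161 145 123 126 151 194 201]
 [223 209 152 114 102 105 154 168 150 144 135 126 106  98 141 194 217 220]
 [224 210 139 104 107 118 171 162 122 105 105 105 106  99 147 210 221 220]
 [224 200 124  92 116 146 175 158 121 104 107 102 103  91 167 213 221 220]
 [224 200 123  74 103 133 152 137 116 108 108 105  97  77 168 214 221 220]
 [224 200 123  64  75  92 105 109 102 102 100  92  78  65 161 213 220 220]
 [224 188 109  63  65  73  75  84  81  80  79  71  64  64 161 205 219 220]]
[481.38020974  82.80011486  56.        ] [486.19467646 111.35569783  56.        ] -99.5700573835281
```

Estimates: the stand is at (508,36) with yaw 22°, the collar is at about +0.76 rad, and the slot is near 80° in world. The driver is at about (492,301) with yaw 29°. I'll move to above the collar first.

>>> step_arm(dp=[[-2.6,-2.5,0],[-2.6,-2.5,0],[-2.6,-2.5,0],[-2.6,-2.5,0],[-2.6,-2.5,0],[-2.6,-2.5,0],[-2.6,-2.5,0],[-2.6,-2.5,0],[-2.6,-2.5,0],[-2.6,-2.5,0],[-2.6,-2.5,0],[-2.6,-2.5,0],[-2.6,-2.5,0],[-2.6,-2.5,0],[-2.6,-2.5,0],[-2.6,-2.5,0],[-2.6,-2.5,0],[-2.6,-2.5,0],[-2.6,-2.5,0],[-2.6,-2.5,0]], rot=[[0,0,0],[0,0,0],[0,0,0],[0,0,0],[0,0,0],[0,0,0],[0,0,0],[0,0,0],[0,0,0],[0,0,0],[0,0,0],[0,0,0],[0,0,0],[0,0,0],[0,0,0],[0,0,0],[0,0,0],[0,0,0],[0,0,0],[0,0,0]], hand=[1,1,1,1,1,1,1,1,1,1,1,1,1,1,1,1,1,1,1,1], grip_force=30)

```text
time: 1.77
eef_pos: [513.8, 63.8, 238.8]
orientation: [3.137, 0.004, -1.347]
wrist_force: [-0.0, -0.7, 1.0]
gripper_width: 0.996
```

>>> step_arm(dp=[[0,0,0],[0,0,0],[0,0,0],[0,0,0],[0,0,0],[0,0,0],[0,0,0],[0,0,0],[0,0,0],[0,0,0],[0,0,0],[0,0,0],[0,0,0],[0,0,0],[0,0,0],[0,0,0],[0,0,0]], rot=[[0,0,-0.12],[0,0,-0.12],[0,0,-0.12],[0,0,-0.12],[0,0,-0.12],[0,0,-0.12],[0,0,-0.12],[0,0,-0.12],[0,0,-0.12],[0,0,-0.12],[0,0,-0.12],[0,0,-0.12],[0,0,-0.12],[0,0,-0.12],[0,0,-0.12],[0,0,-0.12],[0,0,-0.12]], hand=[1,1,1,1,1,1,1,1,1,1,1,1,1,1,1,1,1])

```text
time: 3.18
eef_pos: [512.5, 73.8, 232.0]
orientation: [-3.126, 0.008, 0.775]
wrist_force: [-0.3, -0.4, 0.8]
gripper_width: 0.998
```

```bash
cat >> h.py <<'E'
from scipy.spatial.transform import Rotation as R_
def delta(p,yaw):
    o=bot.observe(); R=R_.from_euler('xyz',o['orientation']); T=R_.from_euler('xyz',[np.pi,0,yaw])
    print('t',round(o['time'],2),'pos',o['eef_pos'].round(1),'rpy',o['orientation'].round(3),'F',o['wrist_force'].round(1),'M',o['moment'].round(2),'w',round(o['gripper_width'],3))
    print('dp cm',(R.inv().apply(np.array(p)-o['eef_pos'])/10).round(2),'rot',(R.inv()*T).as_rotvec().round(3))
E
python3 -c "
from h import *
delta([508,36,110],.68)"
```

```text
t 3.18 pos [512.5  73.8 232. ] rpy [-3.126  0.008  0.775] F [-0.3 -0.4  0.8] M [ 0.01 -0.14  0.01] w 0.998
dp cm [-2.86  2.58 12.18] rot [-0.015  0.009  0.095]
```

>>> step_arm(dp=[[-1.43,1.29,2],[-1.43,1.29,2],[0,0,2],[0,0,2],[0,0,2],[0,0,1],[0,0,0]], rot=[[-0.015,0.009,0.095],[0,0,0],[0,0,0],[0,0,0],[0,0,0],[0,0,0],[0,0,0]], hand=[1,1,1,1,1,1,1])

```text
time: 3.77
eef_pos: [508.3, 34.1, 117.7]
orientation: [3.14, -0.002, 0.686]
wrist_force: [-0.8, 1.1, 1.5]
gripper_width: 1.001
```

```bash
python3 -c "
from h import *
delta([508,36,53],.68)
s=grab('side');t=grab('top')
for d,n in((s,'s'),(t,'t')):print(n,[proj(d,p) for p in ([508,36,66],)])
u,v=map(int,proj(s,[508,36,90])); a=cv2.resize(s['frame'][v-50:v+50,u-66:u+67],(798,600),interpolation=cv2.INTER_CUBIC)
cv2.imwrite('pics/c4.png',a)"
```

```text
t 3.77 pos [508.3  34.1 117.7] rpy [ 3.14e+00 -2.00e-03  6.86e-01] F [-0.8  1.1  1.5] M [ 0.05 -0.11  0.04] w 1.001
dp cm [ 0.09 -0.17  6.47] rot [ 0.001 -0.002  0.006]
s [(np.float64(339.71973122077225), np.float64(217.07437493284263))]
t [(np.float64(307.83595325870607), np.float64(220.56573388282436))]
```

View pics/c4.png

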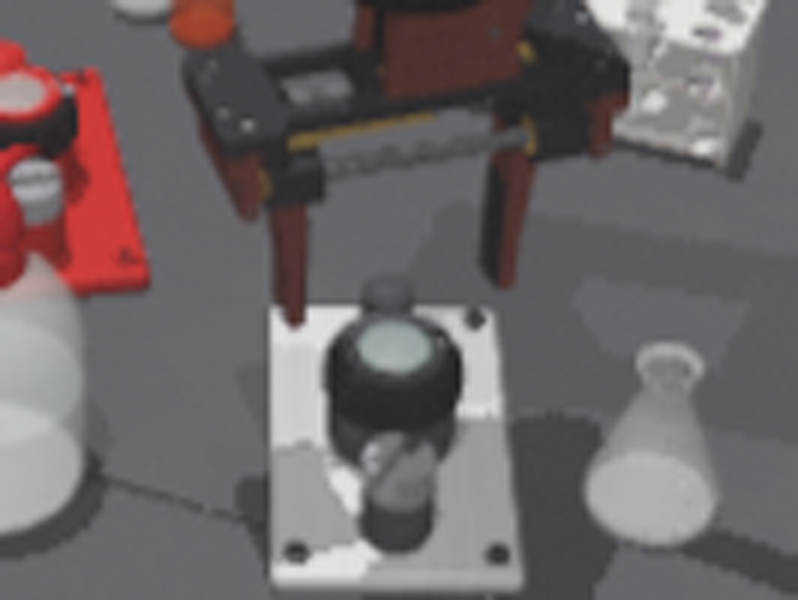

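The side view shows the open fingers straddling the collar, with the midpoint above the lens and the pillars clear. I'll descend, then close.

>>> step_arm(dp=[[0.09,-0.17,1.5],[0,0,1.5],[0,0,1.5],[0,0,1.5],[0,0,0.6]], rot=[[0,0,0],[0,0,0],[0,0,0],[0,0,0],[0,0,0]], hand=[1,1,1,1,1])

```text
time: 4.28
eef_pos: [516.3, 36.1, 58.2]
orientation: [3.129, -0.014, 0.687]
wrist_force: [-0.8, -0.0, 0.1]
gripper_width: 0.998
```

```bash
python3 -c "
from h import *
delta([508,36,53],.68)"
```

```text
t 4.28 pos [516.3  36.1  58.2] rpy [ 3.129 -0.014  0.687] F [-0.8 -0.   0.1] M [-0.06 -0.09 -0.02] w 0.998
dp cm [-0.66 -0.52  0.5 ] rot [ 0.013 -0.014  0.007]
```

>>> step_arm(dp=[[-0.66,-0.52,0.4],[0,0,0]], rot=[[0.013,-0.014,0.007],[0,0,0]], hand=[1,1])

```text
time: 4.45
eef_pos: [507.9, 36.1, 54.3]
orientation: [-3.141, 0.001, 0.68]
wrist_force: [-0.5, 1.4, 0.5]
gripper_width: 1.002
```

```bash
python3 -c "
from h import *
delta([508,36,53],.68)"
```

```text
t 4.45 pos [507.9  36.1  54.3] rpy [-3.141e+00  1.000e-03  6.800e-01] F [-0.5  1.4  0.5] M [-0.   -0.14  0.  ] w 1.002
dp cm [0.   0.01 0.13] rot [-0.001  0.001 -0.   ]
```

Close on the collar (64 mm is about 0.73).

>>> step_arm(dp=[[0,0,0],[0,0,0],[0,0,0],[0,0,0],[0,0,0],[0,0,0]], rot=[[0,0,0],[0,0,0],[0,0,0],[0,0,0],[0,0,0],[0,0,0]], hand=[0.8,0.75,0.7,0.6,0.6,0.6], grip_force=25)

```text
time: 4.95
eef_pos: [505.6, 34.1, 56.4]
orientation: [-3.141, 0.005, 0.682]
wrist_force: [2.5, 2.2, -8.3]
gripper_width: 0.701
```

```bash
python3 -c "
from h import *
delta([508,36,53],-.08)"
```

```text
t 4.95 pos [505.6  34.1  56.4] rpy [-3.141  0.005  0.682] F [ 2.5  2.2 -8.3] M [ 0.57 -0.64  0.09] w 0.701
dp cm [ 0.31 -0.    0.34] rot [0.002 0.005 0.762]
```

>>> step_arm(dp=[[0,0,0],[0,0,0],[0,0,0],[0,0,0],[0,0,0],[0,0,0],[0,0,0]], rot=[[0,0,0.08],[0,0,0.1],[0,0,0.1],[0,0,0.1],[0,0,0.1],[0,0,0.1],[0,0,0.1]], hand=[0.6,0.6,0.6,0.6,0.6,0.6,0.6])

```text
time: 5.53
eef_pos: [507.0, 34.6, 56.3]
orientation: [3.139, 0.002, -0.025]
wrist_force: [1.0, -0.8, -4.9]
gripper_width: 0.702
```

```bash
python3 -c "
from h import *
delta([506,34,53],-.08)"
```

```text
t 5.53 pos [507.   34.6  56.3] rpy [ 3.139e+00  2.000e-03 -2.500e-02] F [ 1.  -0.8 -4.9] M [-0.23  0.01  0.14] w 0.702
dp cm [-0.09  0.06  0.33] rot [0.003 0.002 0.055]
```

>>> step_arm(dp=[[0,0,0],[0,0,0],[0,0,0],[0,0,0],[0,0,0],[0,0,0],[0,0,0]], rot=[[0,0,0.05],[0,0,0],[0,0,0],[0,0,0],[0,0,0],[0,0,0],[0,0,0]], hand=[0.6,0.6,0.6,0.85,1,1,1])

```text
time: 6.12
eef_pos: [508.7, 35.0, 57.6]
orientation: [3.139, -0.002, -0.076]
wrist_force: [-0.1, -0.5, 0.1]
gripper_width: 0.966
```

>>> step_arm(dp=[[0,0,-1.5],[0,0,-3],[0,0,-4],[0,0,-4],[0,0,-4]], rot=[[0,0,0],[0,0,0],[0,0,0],[0,0,0],[0,0,0]], hand=[1,1,1,1,1])

```text
time: 6.53
eef_pos: [502.7, 35.9, 220.9]
orientation: [3.14, 0.016, -0.074]
wrist_force: [0.3, 0.5, -0.0]
gripper_width: 1.0
```

```bash
python3 -c "
from h import *
delta([492,301,190],-1.06)
s=grab('side');t=grab('top')
a=cv2.resize(s['frame'][203:247,317:361],(396,396),interpolation=cv2.INTER_CUBIC);b=cv2.resize(t['frame'][198:242,287:331],(396,396),interpolation=cv2.INTER_CUBIC)
cv2.imwrite('pics/c5.png',np.hstack([a,b]))"
```

```text
t 6.53 pos [502.7  35.9 220.9] rpy [ 3.14   0.016 -0.074] F [ 0.3  0.5 -0. ] M [-0.08 -0.1  -0.03] w 1.0
dp cm [ -2.97 -26.36   3.09] rot [0.01  0.014 0.986]
```

View pics/c5.png

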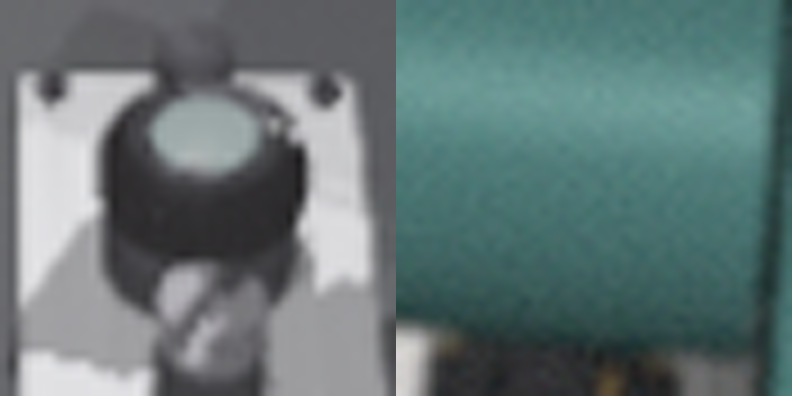

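The side view shows the tab at crop (292,125), next to the mark at (275,127). The top view is blocked by the arm, so I'll check it again from the holder position.

>>> step_arm(dp=[[-0.4,-3.8,0.3],[-0.4,-3.8,0.3],[-0.4,-3.8,0.3],[-0.4,-3.8,0.3],[-0.4,-3.8,0.3],[-0.4,-3.8,0.3],[-0.4,-3.6,0.3],[0,0,0],[0,0,0],[0,0,0],[0,0,0],[0,0,0],[0,0,0],[0,0,0],[0,0,0],[0,0,0]], rot=[[0,0,0],[0,0,0],[0,0,0],[0,0,0],[0,0,0],[0,0,0],[0,0,0],[0,0,0.12],[0,0,0.12],[0,0,0.12],[0,0,0.12],[0,0,0.12],[0,0,0.12],[0,0,0.12],[0,0,0.12],[0,0,0]], hand=[1,1,1,1,1,1,1,1,1,1,1,1,1,1,1,1])

```text
time: 7.97
eef_pos: [497.2, 314.0, 194.4]
orientation: [3.139, -0.003, -1.074]
wrist_force: [0.5, -0.3, 0.3]
gripper_width: 1.005
```

```bash
python3 -c "
from h import *
delta([492,301,150],-1.06)
s=grab('side');t=grab('top')
a=cv2.resize(s['frame'][203:247,317:361],(396,396),interpolation=cv2.INTER_CUBIC);b=cv2.resize(t['frame'][198:242,287:331],(396,396),interpolation=cv2.INTER_CUBIC)
cv2.imwrite('pics/c6.png',np.hstack([a,b]))
b=t['frame'][198:242,287:331]; print(b.mean())
print(t['frame'][221:234,304:322].min(2))"
```

```text
t 7.97 pos [497.2 314.  194.4] rpy [ 3.139e+00 -3.000e-03 -1.074e+00] F [ 0.5 -0.3  0.3] M [-0.04 -0.    0.06] w 1.005
dp cm [0.89 1.06 4.45] rot [ 0.002 -0.003 -0.014]
199.55578512396696
[[177 181 185 191 194 192 190 183 184 180 160 134 111  84  86 158 235 249]
 [173 183 186 188 188 189 187 181 186 177 149 124 104  80  87 159 237 249]
 [174 182 186 188 185 186 184 183 180 171 145 119  94  76  98 176 238 248]
 [158 177 186 186 183 185 186 184 176 157 132 106  86  75 121 200 243 249]
 [133 161 177 180 182 186 184 183 162 134 113  99  74  89 155 231 249 249]
 [107 129 153 161 170 165 164 163 143 118 100  84  79 119 191 239 248 248]
 [ 92 102 118 127 134 129 146 164 150 113  88  70 109 173 232 246 248 249]
 [ 75  75  91  97  99 105 135 169 159 115  68  84 151 229 246 249 247 247]
 [ 75  67  65  78  77  78 107 149 160 122  82 121 194 242 249 249 248 247]
 [113  86  71  69  73  74  77 121 156 135 121 170 232 249 249 247 248 247]
 [165 135 112 103 109 101 102 121 141 152 166 216 244 249 248 248 247 247]
 [204 184 163 154 157 161 163 171 187 205 227 241 248 247 248 248 247 248]
 [232 228 215 207 206 210 224 229 234 242 245 248 248 248 248 248 247 249]]
```

View pics/c6.png

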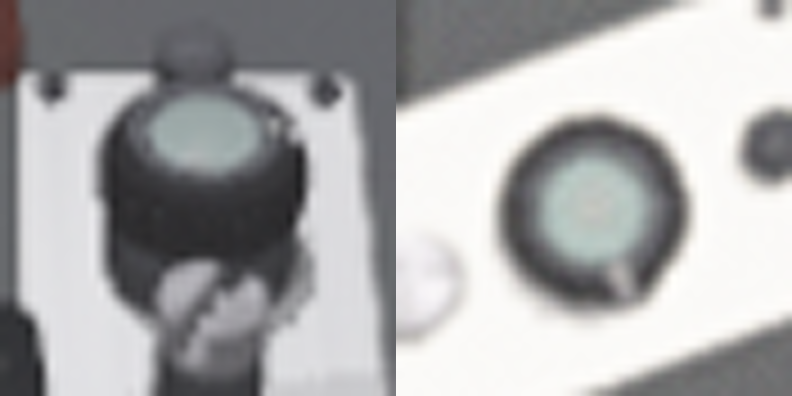

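The top view shows the tab and mark merged into one radial line, crop (615,268) to (630,295), aligned to about 0.03 rad. The collar is locked. Next is the driver.

>>> step_arm(dp=[[0.9,1.06,1.5],[0,0,1.5],[0,0,1.2],[0,0,0]], rot=[[0,0,-0.014],[0,0,0],[0,0,0],[0,0,0]], hand=[1,1,1,1])

```text
time: 8.4
eef_pos: [492.8, 300.8, 151.5]
orientation: [-3.141, -0.003, -1.035]
wrist_force: [-0.5, 0.3, 0.0]
gripper_width: 1.003
```

```bash
python3 -c "
from h import *
delta([491.5,300.5,99],-1.06)
s=load('side')
a=onz(s,341.5,234,56);b=onz(s,337.5,238,56);m=onz(s,339.4,236,56);print(a,b,m,np.degrees(np.arctan2(a[1]-b[1],a[0]-b[0])))
"
```

```text
t 8.4 pos [492.8 300.8 151.5] rpy [-3.141e+00 -3.000e-03 -1.035e+00] F [-0.5  0.3  0. ] M [-0.01  0.01  0.  ] w 1.003
dp cm [-0.05  0.13  5.25] rot [-0.    -0.003  0.025]
[484.44096356  86.58899069  56.        ] [488.84043916 104.82910558  56.        ] [486.89008361  95.8589211   56.        ] -103.56060682609592
```

>>> step_arm(dp=[[0,0.1,1.2],[0,0,1.2],[0,0,1.2],[0,0,0.9],[0,0,0]], rot=[[0,0,0.02],[0,0,0],[0,0,0],[0,0,0],[0,0,0]], hand=[1,1,1,1,1])

```text
time: 8.82
eef_pos: [493.3, 300.9, 106.4]
orientation: [-3.139, -0.003, -1.042]
wrist_force: [-0.5, -0.2, -0.2]
gripper_width: 0.999
```

```bash
python3 -c "
from h import *
delta([491.5,300.5,99],-1.06)
"
```

```text
t 8.82 pos [493.3 300.9 106.4] rpy [-3.139e+00 -3.000e-03 -1.042e+00] F [-0.5 -0.2 -0.2] M [-0.05 -0.02 -0.  ] w 0.999
dp cm [-0.06  0.18  0.74] rot [-0.003 -0.003  0.018]
```

>>> step_arm(dp=[[-0.06,0.18,0.6],[0,0,0],[0,0,0],[0,0,0],[0,0,0],[0,0,0],[0,0,0],[0,0,0],[0,0,0],[0,0,0],[0,0,0],[0,0,0]], rot=[[-0.003,-0.003,0.018],[0,0,0],[0,0,0],[0,0,0],[0,0,0],[0,0,0],[0,0,0],[0,0,0],[0,0,0],[0,0,0],[0,0,0],[0,0,0]], hand=[1,0.8,0.6,0.5,0.4,0.35,0.3,0.25,0.2,0.15,0.1,0.1], grip_force=40)

```text
time: 9.82
eef_pos: [493.5, 301.6, 103.4]
orientation: [-3.137, 0.0, -1.059]
wrist_force: [-0.1, 0.1, 0.3]
gripper_width: 0.221
```

```bash
python3 -c "
from h import *
delta([491.5,300.5,200],-1.06)
"
```

```text
t 9.82 pos [493.5 301.6 103.4] rpy [-3.137  0.    -1.059] F [-0.1  0.1  0.3] M [-0.05 -0.06 -0.04] w 0.221
dp cm [-0.    0.19 -9.66] rot [-0.005  0.     0.001]
```

Gripped at 19.4 mm. Lift out.

>>> step_arm(dp=[[0,0,-1],[0,0,-1],[0,0,-1],[0,0,-1]], rot=[[0,0,0],[0,0,0],[0,0,0],[0,0,0]], hand=[0.1,0.1,0.1,0.1])

```text
time: 10.15
eef_pos: [491.4, 300.6, 144.3]
orientation: [3.141, 0.001, -1.059]
wrist_force: [1.3, 0.1, -1.0]
gripper_width: 0.225
```

```bash
python3 -c "
from h import *
delta([493.5,301.6,210],-1.059)
"
```

```text
t 10.15 pos [491.4 300.6 144.3] rpy [ 3.141e+00  1.000e-03 -1.059e+00] F [ 1.3  0.1 -1. ] M [-0.   -0.05  0.  ] w 0.225
dp cm [ 0.01 -0.23 -6.57] rot [0.001 0.001 0.   ]
```

>>> step_arm(dp=[[0,-0.2,-1.5],[0,0,-1.5],[0,0,-1.5],[0,0,-1.5],[0,0,-0.5],[0,0,0],[0,0,0]], rot=[[0,0,0],[0,0,0],[0,0,0],[0,0,0],[0,0,0],[0,0,0],[0,0,0]], hand=[0.1,0.1,0.1,0.1,0.1,0.1,0.1])

```text
time: 10.73
eef_pos: [495.0, 302.6, 221.9]
orientation: [-3.132, -0.0, -1.059]
wrist_force: [0.9, 0.2, -1.8]
gripper_width: 0.227
```

```bash
python3 -c "
from h import *
delta([483,94.5,200],-.21)
s=grab('side')
o=bot.observe(); p=o['eef_pos']
for z in (10.4,91.4): print(proj(s,p-[0,0,z]))
u,v=map(int,proj(s,p-[0,0,60]))
a=cv2.resize(s['frame'][v-40:v+40,u-50:u+50],(750,600),interpolation=cv2.INTER_CUBIC);print(u-50,v-40)
cv2.imwrite('pics/c7.png',a)"
```

```text
t 10.73 pos [495.  302.6 221.9] rpy [-3.132 -0.    -1.059] F [ 0.9  0.2 -1.8] M [ 0.01  0.   -0.  ] w 0.227
dp cm [17.55 11.27  2.08] rot [-0.009 -0.004 -0.849]
(np.float64(304.39819064511676), np.float64(243.1264133887555))
(np.float64(304.570637159585), np.float64(270.5718167214995))
254 220
```

View pics/c7.png

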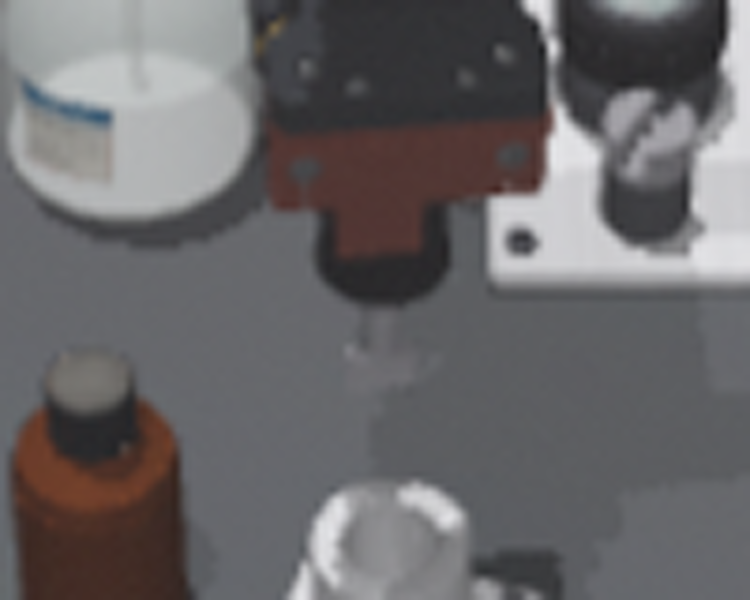

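The side view shows the driver hanging upright, with the blade tip at crop (385,375). It sits about 3 mm toward tool +y of the TCP, which agrees with the top-view handle position. I'll carry it over the screw and turn the blade to the slot.

>>> step_arm(dp=[[2.9,1.85,0],[2.9,1.85,0],[2.9,1.85,0],[2.9,1.85,0],[2.9,1.85,0],[2.9,1.85,0],[0,0,0],[0,0,0],[0,0,0],[0,0,0],[0,0,0],[0,0,0],[0,0,0],[0,0,0],[0,0,0]], rot=[[0,0,0],[0,0,0],[0,0,0],[0,0,0],[0,0,0],[0,0,0],[0,0,-0.1],[0,0,-0.1],[0,0,-0.1],[0,0,-0.1],[0,0,-0.1],[0,0,-0.1],[0,0,-0.1],[0,0,-0.1],[0,0,0]], hand=[0.1,0.1,0.1,0.1,0.1,0.1,0.1,0.1,0.1,0.1,0.1,0.1,0.1,0.1,0.1])

```text
time: 12.03
eef_pos: [473.3, 85.8, 206.0]
orientation: [3.141, 0.017, -0.221]
wrist_force: [0.0, 0.4, -2.1]
gripper_width: 0.225
```

```bash
python3 -c "
from h import *
delta([483.1,96.4,172],-.21)
"
```

```text
t 12.03 pos [473.3  85.8 206. ] rpy [ 3.141  0.017 -0.221] F [ 0.   0.4 -2.1] M [ 0.03 -0.05  0.02] w 0.225
dp cm [ 0.78 -1.25  3.39] rot [ 0.001  0.017 -0.011]
```

>>> step_arm(dp=[[0.78,-1.25,1],[0,0,1.2],[0,0,1.2],[0,0,0],[0,0,0]], rot=[[0.001,0.017,-0.011],[0,0,0],[0,0,0],[0,0,0],[0,0,0]], hand=[0.1,0.1,0.1,0.1,0.1])

```text
time: 12.45
eef_pos: [482.1, 96.5, 168.2]
orientation: [3.141, 0.004, -0.224]
wrist_force: [0.0, 0.2, -1.1]
gripper_width: 0.223
```

```bash
python3 -c "
from h import *
delta([483.1,96.4,162],-.21)
"
```

```text
t 12.45 pos [482.1  96.5 168.2] rpy [ 3.141  0.004 -0.224] F [ 0.   0.2 -1.1] M [-0.   -0.08  0.02] w 0.223
dp cm [ 0.1  -0.01  0.62] rot [ 0.001  0.004 -0.014]
```

>>> step_arm(dp=[[0.1,0,0.7],[0,0,0],[0,0,0]], rot=[[0.001,0.004,-0.014],[0,0,0],[0,0,0]], hand=[0.1,0.1,0.1])

```text
time: 12.7
eef_pos: [483.0, 96.2, 161.0]
orientation: [3.141, -0.0, -0.212]
wrist_force: [0.8, -0.3, -1.5]
gripper_width: 0.227
```

```bash
python3 -c "
from h import *
delta([483.1,96.4,162],-.21)
s=grab('side')
o=bot.observe(); p=o['eef_pos']
print(proj(s,p-[0,0,91.4]))
a=cv2.resize(s['frame'][205:250,312:372],(800,600),interpolation=cv2.INTER_CUBIC)
cv2.imwrite('pics/c8.png',a)"
```

```text
t 12.7 pos [483.   96.2 161. ] rpy [ 3.141 -0.    -0.212] F [ 0.8 -0.3 -1.5] M [-0.06 -0.01  0.05] w 0.227
dp cm [ 0.   -0.02 -0.1 ] rot [ 0.    -0.    -0.002]
(np.float64(341.0546862864623), np.float64(232.59322214369664))
```

View pics/c8.png

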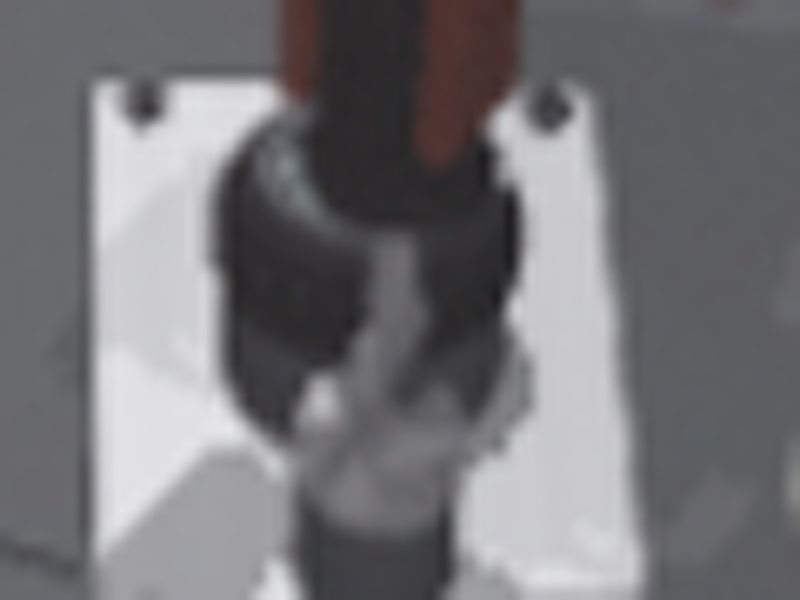

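The side view shows the blade roughly parallel to the slot, with the shaft at crop x≈397 and the screw pillar centre at crop x≈376. I'll quantify the lateral offset from intensity profiles.

```bash
python3 -c "
from h import *
s=load('side'); p=np.array([483,96.2,161.])
g=s['frame'].min(2)
for v in range(221,233): print(v,g[v,334:352])
print()
for v in range(240,252): print(v,g[v,330:352])
for q in ([482.5,93.5,100],[482.5,93.5,80],[482.5,93.5,30],[482.5,93.5,56],[484.5,93.5,56]): print(q,np.round(proj(s,q),2))
"
```

```text
221 [ 80  94  84  69  53  46  44  45  44  44  45  46  46  48  50  48  42 151]
222 [ 60  70  81  76  71  67  71  73  71  56  53  52  49  51  49  44  41 151]
223 [ 53  55  61  63  67  73  91  98  95  66  53  51  50  49  45  43  43 150]
224 [ 48  51  51  52  53  65  95 104 103  68  50  48  47  45  43  44  45 172]
225 [ 44  46  48  47  48  61  94 104 102  66  45  45  46  45  42  44  65 184]
226 [ 50  45  44  43  44  67  96 105 100  70  47  46  45  43  41  42 102 186]
227 [ 47  43  45  44  44  71  98 104 101  79  52  45  42  42  42  44 166 195]
228 [ 45  43  43  44  43  64  97 104  98  92  58  42  43  42  43  70 187 200]
229 [ 42  43  42  42  43  85  99 100  96  85  54  42  42  46  49  76 155 193]
230 [ 45  44  44  43  76 113 106  97  96  69  47  43  47  56  56  69 119 188]
231 [ 52  50  47  46  86 114 104  96  86  61  50  55  59  61  60  68 118 159]
232 [ 63  61  68  76  95 111 101  89  74  62  60  62  62  60  57  77 120 128]

240 [159 159 186 162 123 111 101 105 118 114 109 110 109 108  99  97 128 174
 198 201 202 203]
241 [159 159 159 147 104 102 105 117 122 118 106 103 103 103 103  96
[... 447 characters left out ...]
  65  64  65  64  64  61  61 139 175
 208 205 203 203]
247 [158 159 198 161  89  61  61  63  65  65  66  66  65  63  61  57 120 153
 184 182 207 206]
248 [158 159 213 192 112  61  62  64  65  66  66  66  64  62  60  66 137 156
 157 156 183 209]
249 [159 196 220 213 143  70  64  64  64  66  66  65  64  63  60 107 151 159
 157 157 156 185]
250 [197 219 224 221 203 132  67  64  67  66  65  65  63  61  89 142 157 158
 158 156 156 157]
251 [219 222 223 222 222 203 146  91  69  65  65  63  76  94 138 157 159 159
 158 156 156 156]
[482.5, 93.5, 100] [342.15 223.07]
[482.5, 93.5, 80] [341.76 228.97]
[482.5, 93.5, 30] [340.83 243.16]
[482.5, 93.5, 56] [341.31 235.88]
[484.5, 93.5, 56] [340.58 235.67]
```

>>> step_arm(dp=[[0.1,0,0.3],[0,0,0.3],[0,0,0.2],[0,0,0]], rot=[[0,0,0],[0,0,0],[0,0,0],[0,0,0]], hand=[0.1,0.1,0.1,0.1])

```text
time: 13.08
eef_pos: [485.0, 95.8, 153.4]
orientation: [-3.141, -0.003, -0.213]
wrist_force: [-0.2, -0.1, -1.4]
gripper_width: 0.225
```

```bash
python3 -c "
from h import *
delta([484,96.2,148],-.21)
"
```

```text
t 13.08 pos [485.   95.8 153.4] rpy [-3.141e+00 -3.000e-03 -2.130e-01] F [-0.2 -0.1 -1.4] M [-0.08 -0.06 -0.02] w 0.225
dp cm [-0.1  -0.01  0.54] rot [-0.001 -0.003 -0.003]
```

Tip is at about 62. Correct x and go down into the slot.

>>> step_arm(dp=[[-0.13,0,0.25],[-0.03,0,0.25],[-0.03,0,0.25],[-0.03,0,0.25],[0,0,0]], rot=[[0,0,0],[0,0,0],[0,0,0],[0,0,0],[0,0,0]], hand=[0.1,0.1,0.1,0.1,0.1])

```text
time: 13.5
eef_pos: [482.6, 96.4, 142.4]
orientation: [-3.141, -0.003, -0.213]
wrist_force: [-0.3, -0.2, 0.1]
gripper_width: 0.225
```

```bash
python3 -c "
from h import *
delta([484,96.2,139],-.21)
"
```

```text
t 13.5 pos [482.6  96.4 142.4] rpy [-3.141e+00 -3.000e-03 -2.130e-01] F [-0.3 -0.2  0.1] M [-0.06 -0.08 -0.02] w 0.225
dp cm [ 0.14 -0.02  0.34] rot [-0.001 -0.003 -0.003]
```

>>> step_arm(dp=[[0.1,0,0.2],[0,0,0.2],[0,0,0],[0,0,0]], rot=[[0,0,0],[0,0,0],[0,0,0],[0,0,0]], hand=[0.1,0.1,0.1,0.1])

```text
time: 13.83
eef_pos: [483.6, 96.1, 137.8]
orientation: [-3.141, -0.002, -0.213]
wrist_force: [-0.5, -0.5, -1.5]
gripper_width: 0.225
```

```bash
python3 -c "
from h import *
delta([484,96.2,138],-.21)
"
```

```text
t 13.83 pos [483.6  96.1 137.8] rpy [-3.141e+00 -2.000e-03 -2.130e-01] F [-0.5 -0.5 -1.5] M [-0.08 -0.1  -0.06] w 0.225
dp cm [ 0.03 -0.02 -0.02] rot [-0.    -0.002 -0.003]
```

The blade is in the slot, tip at about z 46, with no force. Turn clockwise about the driver axis.

>>> step_arm(dp=[[0.035,0,0],[0.035,0,0],[0.035,0,0],[0.035,0,0],[0.035,0,0],[0,0,0]], rot=[[0,0,0.1],[0,0,0.1],[0,0,0.1],[0,0,0.1],[0,0,0.1],[0,0,0]], hand=[0.1,0.1,0.1,0.1,0.1,0.1])

```text
time: 14.33
eef_pos: [485.5, 95.3, 137.8]
orientation: [-3.14, -0.002, -0.735]
wrist_force: [-0.4, 0.3, -1.7]
gripper_width: 0.23
```

```bash
python3 -c "
from h import *
y=-.71
D=np.array([483.6,96.1])+3.5*np.array([np.sin(-.213),-np.cos(-.213)]);print(D)
delta(np.r_[D-3.5*np.array([np.sin(y),-np.cos(y)]),138],y)
"
```

```text
[482.86012432  92.67909603]
t 14.33 pos [485.5  95.3 137.8] rpy [-3.14e+00 -2.00e-03 -7.35e-01] F [-0.4  0.3 -1.7] M [-0.05 -0.04  0.03] w 0.23
dp cm [-0.03  0.02 -0.02] rot [-0.001 -0.002 -0.025]
```

>>> step_arm(dp=[[0.03,0,0],[0.03,0,0],[0.03,0,0],[0.03,0,0],[0.03,0,0],[0,0,0]], rot=[[0,0,0.1],[0,0,0.1],[0,0,0.1],[0,0,0.1],[0,0,0.1],[0,0,0]], hand=[0.1,0.1,0.1,0.1,0.1,0.1])

```text
time: 14.83
eef_pos: [486.7, 93.6, 137.8]
orientation: [-3.139, -0.002, -1.238]
wrist_force: [0.7, -0.4, -2.0]
gripper_width: 0.227
```

```bash
python3 -c "
from h import *
y=-1.24
D=np.array([482.9,92.7])
delta(np.r_[D-3.5*np.array([np.sin(y),-np.cos(y)]),138],y)
"
```

```text
t 14.83 pos [486.7  93.6 137.8] rpy [-3.139e+00 -2.000e-03 -1.238e+00] F [ 0.7 -0.4 -2. ] M [-0.02 -0.    0.01] w 0.227
dp cm [-0.04  0.04 -0.02] rot [-0.003 -0.002  0.002]
```

Continue in small turns until the stop's torque shows.

>>> step_arm(dp=[[0,0,0],[0,0,0],[0,0,0],[0,0,0],[0,0,0]], rot=[[0,0,0.05],[0,0,0.05],[0,0,0.05],[0,0,0.05],[0,0,0]], hand=[0.1,0.1,0.1,0.1,0.1])

```text
time: 15.25
eef_pos: [486.9, 93.0, 137.8]
orientation: [-3.138, -0.003, -1.418]
wrist_force: [-0.4, 0.7, -2.3]
gripper_width: 0.23
```

```bash
python3 -c "
from h import *
y=-1.45
D=np.array([482.9,92.7])
delta(np.r_[D-3.5*np.array([np.sin(y),-np.cos(y)]),138],y)
"
```

```text
t 15.25 pos [486.9  93.  137.8] rpy [-3.138e+00 -3.000e-03 -1.418e+00] F [-0.4  0.7 -2.3] M [ 0.   -0.06 -0.02] w 0.23
dp cm [-0.02  0.05 -0.02] rot [-0.003 -0.003  0.032]
```

>>> step_arm(dp=[[0,0,0],[0,0,0]], rot=[[0,0,0.06],[0,0,0.06]], hand=[0.1,0.1])

```text
time: 15.42
eef_pos: [486.9, 92.7, 137.8]
orientation: [-3.138, -0.004, -1.527]
wrist_force: [0.7, -0.3, -2.9]
gripper_width: 0.227
```

```bash
python3 -c "
from h import *
y=-1.45
D=np.array([482.9,92.7])
delta(np.r_[D-3.5*np.array([np.sin(y),-np.cos(y)]),138],y)
s=grab('side');t=grab('top')
a=cv2.resize(s['frame'][205:250,312:372],(800,600),interpolation=cv2.INTER_CUBIC)
cv2.imwrite('pics/c9.png',a)"
```

```text
t 15.42 pos [486.9  92.7 137.8] rpy [-3.138 -0.004 -1.527] F [ 0.7 -0.3 -2.9] M [-0.14 -0.08  0.51] w 0.227
dp cm [-0.05  0.05 -0.02] rot [-0.003 -0.004 -0.077]
```

View pics/c9.png

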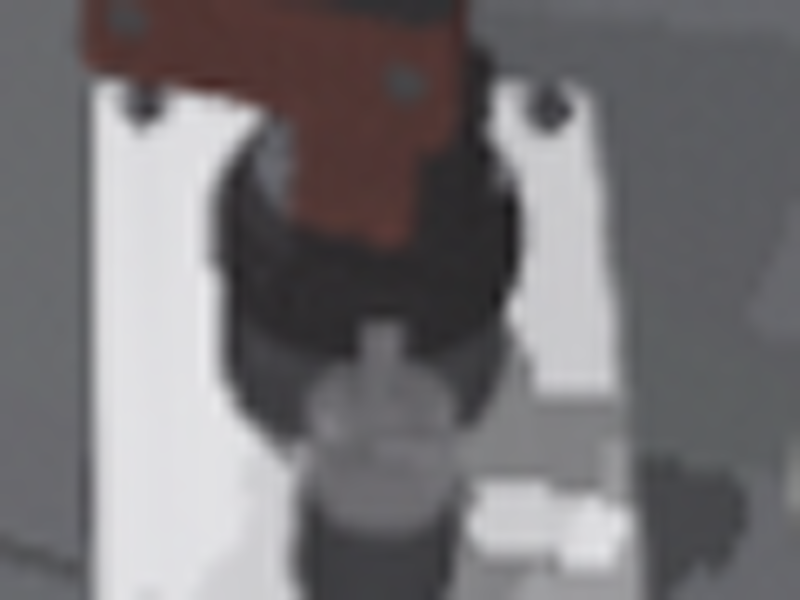

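Torque rose to 0.5 N m and the picture shows the slot lying along the stand's x axis (horizontal, crop y≈430), so the screw is at its stop. I'll hold, back off within the play, and lift.

>>> step_arm(dp=[[0,0,0],[0,0,0],[0,0,0],[0,0,0],[0,0,-0.5],[0,0,-0.7],[0,0,-0.8]], rot=[[0,0,0.02],[0,0,0],[0,0,-0.08],[0,0,-0.08],[0,0,0],[0,0,0],[0,0,0]], hand=[0.1,0.1,0.1,0.1,0.1,0.1,0.1])

```text
time: 16.1
eef_pos: [485.5, 93.4, 158.0]
orientation: [3.142, -0.002, -1.369]
wrist_force: [-0.4, 0.6, -0.9]
gripper_width: 0.223
```

```bash
python3 -c "
from h import *
delta([493.5,301.6,215],-1.059)
"
```

```text
t 16.1 pos [485.5  93.4 158. ] rpy [ 3.142e+00 -2.000e-03 -1.369e+00] F [-0.4  0.6 -0.9] M [ 0.02  0.03 -0.03] w 0.223
dp cm [-20.22  -4.96  -5.75] rot [ 0.    -0.002 -0.31 ]
```

Out of the slot. Raise, then go over to the holder.

>>> step_arm(dp=[[0,0,-1.5],[0,0,-1.7],[0,0,-1.8],[0,0,-0.5],[-2.9,-0.7,0],[-2.9,-0.7,0],[-2.9,-0.7,0],[-2.9,-0.7,0],[-2.9,-0.7,0],[-2.9,-0.7,0],[-2.9,-0.7,0],[0,0,0],[0,0,0],[0,0,0],[0,0,0]], rot=[[0,0,0],[0,0,0],[0,0,0],[0,0,0],[0,0,0],[0,0,0],[0,0,0],[0,0,0],[0,0,0],[0,0,0],[0,0,0],[0,0,-0.1],[0,0,-0.1],[0,0,-0.1],[0,0,0]], hand=[0.1,0.1,0.1,0.1,0.1,0.1,0.1,0.1,0.1,0.1,0.1,0.1,0.1,0.1,0.1])

```text
time: 17.35
eef_pos: [497.5, 314.1, 223.9]
orientation: [-3.129, -0.004, -1.075]
wrist_force: [0.5, -0.6, -1.8]
gripper_width: 0.223
```

```bash
python3 -c "
from h import *
delta([493.5,301.6,170],-1.059)
t=grab('top');s=grab('side')
cv2.imwrite('pics/c10.png',np.hstack([cv2.resize(t['frame'][198:242,280:332],(400,338),interpolation=cv2.INTER_CUBIC),cv2.resize(s['frame'][203:247,317:369],(400,338),interpolation=cv2.INTER_CUBIC)]))
"
```

```text
t 17.35 pos [497.5 314.1 223.9] rpy [-3.129 -0.004 -1.075] F [ 0.5 -0.6 -1.8] M [ 0.04 -0.02 -0.03] w 0.223
dp cm [0.89 1.02 5.38] rot [-0.013 -0.004 -0.016]
```

View pics/c10.png

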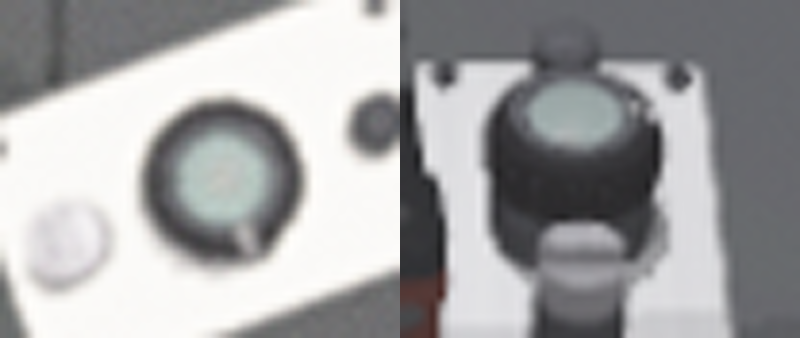

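Both views agree: the screw slot is horizontal in the side view at crop (585,253), locked, and the collar tab is still in line with the mark. Now put the driver back in the holder.

>>> step_arm(dp=[[0.89,1.02,1],[0,0,1.2],[0,0,1.2],[0,0,1.2],[0,0,0.4],[0,0,0]], rot=[[-0.013,-0.004,-0.016],[0,0,0],[0,0,0],[0,0,0],[0,0,0],[0,0,0]], hand=[0.1,0.1,0.1,0.1,0.1,0.1])

```text
time: 17.95
eef_pos: [493.9, 299.1, 173.7]
orientation: [-3.139, -0.0, -1.088]
wrist_force: [0.5, 0.8, -0.7]
gripper_width: 0.224
```

```bash
python3 -c "
from h import *
delta([493,301.3,150],-1.059)
"
```

```text
t 17.95 pos [493.9 299.1 173.7] rpy [-3.139 -0.    -1.088] F [ 0.5  0.8 -0.7] M [-0.03 -0.   -0.03] w 0.224
dp cm [-0.24 -0.01  2.37] rot [-0.003 -0.    -0.029]
```

>>> step_arm(dp=[[-0.24,0,0.5],[0,0,0.5],[0,0,0.4],[0,0,0]], rot=[[-0.003,0,-0.029],[0,0,0],[0,0,0],[0,0,0]], hand=[0.1,0.1,0.1,0.1])

```text
time: 18.28
eef_pos: [493.7, 301.5, 160.1]
orientation: [-3.14, -0.0, -1.06]
wrist_force: [-0.5, 0.1, -0.9]
gripper_width: 0.225
```

```bash
python3 -c "
from h import *
delta([493,301.3,130],-1.059)
"
```

```text
t 18.28 pos [493.7 301.5 160.1] rpy [-3.14 -0.   -1.06] F [-0.5  0.1 -0.9] M [ 0.04 -0.04  0.05] w 0.225
dp cm [-0.02  0.08  3.01] rot [-0.002 -0.    -0.001]
```

>>> step_arm(dp=[[0,0.05,0.6],[0,0,0.6],[0,0,0.6],[0,0,0.6],[0,0,0]], rot=[[0,0,0],[0,0,0],[0,0,0],[0,0,0],[0,0,0]], hand=[0.1,0.1,0.1,0.1,0.1])

```text
time: 18.7
eef_pos: [493.8, 301.7, 134.4]
orientation: [-3.138, -0.0, -1.06]
wrist_force: [-0.5, 0.2, -1.6]
gripper_width: 0.226
```

```bash
python3 -c "
from h import *
delta([493.3,301.5,104],-1.059)
"
```

```text
t 18.7 pos [493.8 301.7 134.4] rpy [-3.138 -0.    -1.06 ] F [-0.5  0.2 -1.6] M [-0.04 -0.03 -0.01] w 0.226
dp cm [-0.01  0.07  3.04] rot [-0.003 -0.    -0.001]
```

Entering freely (tip about 43). Continue.

>>> step_arm(dp=[[0,0.05,0.6],[0,0,0.6],[0,0,0.6],[0,0,0.6],[0,0,0.2],[0,0,0]], rot=[[0,0,0],[0,0,0],[0,0,0],[0,0,0],[0,0,0],[0,0,0]], hand=[0.1,0.1,0.1,0.1,0.1,0.1])

```text
time: 19.2
eef_pos: [493.2, 301.3, 104.9]
orientation: [-3.139, -0.0, -1.061]
wrist_force: [-0.0, -0.4, -0.6]
gripper_width: 0.224
```

```bash
python3 -c "
from h import *
delta([493.3,301.5,103.4],-1.059)
"
```

```text
t 19.2 pos [493.2 301.3 104.9] rpy [-3.139 -0.    -1.061] F [-0.  -0.4 -0.6] M [-0.05  0.03  0.01] w 0.224
dp cm [-0.01 -0.02  0.15] rot [-0.002 -0.    -0.002]
```

>>> step_arm(dp=[[0,0,0.13],[0,0,0],[0,0,0],[0,0,0],[0,0,0],[0,0,0],[0,0,0],[0,0,0],[0,0,0],[0,0,0],[0,0,0],[0,0,0]], rot=[[0,0,0],[0,0,0],[0,0,0],[0,0,0],[0,0,0],[0,0,0],[0,0,0],[0,0,0],[0,0,0],[0,0,0],[0,0,0],[0,0,0]], hand=[0.1,0.1,0.25,0.3,0.4,0.5,0.6,0.8,1,1,1,1])

```text
time: 20.2
eef_pos: [494.7, 302.1, 105.2]
orientation: [-3.136, -0.001, -1.061]
wrist_force: [0.2, 0.6, 0.6]
gripper_width: 0.868
```

```bash
python3 -c "
from h import *
delta([493.3,301.5,230],-1.059)
"
```

```text
t 20.2 pos [494.7 302.1 105.2] rpy [-3.136e+00 -1.000e-03 -1.061e+00] F [0.2 0.6 0.6] M [-0.02 -0.04 -0.05] w 0.868
dp cm [-1.000e-02  8.000e-02 -1.248e+01] rot [-0.006 -0.001 -0.002]
```

Released. Go straight up, then aside so both cameras can see it.

>>> step_arm(dp=[[0,0,0],[0,0,-0.8],[0,0,-1.5],[0,0,-2],[0,0,-3],[0,0,-3],[0,0,-3],[3.5,1,0],[3.5,1,0],[3.5,1,0],[0,0,0],[0,0,0]], rot=[[0,0,0],[0,0,0],[0,0,0],[0,0,0],[0,0,0],[0,0,0],[0,0,0],[0,0,0],[0,0,0],[0,0,0],[0,0,0],[0,0,0]], hand=[1,1,1,1,1,1,1,1,1,1,1,1])

```text
time: 21.2
eef_pos: [520.3, 193.0, 251.1]
orientation: [-3.131, -0.003, -1.056]
wrist_force: [-0.1, -0.3, -0.1]
gripper_width: 1.004
```

```bash
python3 -c "
from h import *
delta([493.3,301.5,230],-1.059)
t=grab('top');s=grab('side')
for d,n,w in((t,'top',(195,240,205,245)),(s,'side',(285,330,265,325))):
    Z=np.array([dep(d,u,v) for v in range(w[2],w[3]) for u in range(w[0],w[1])])
    T=Z[(Z[:,2]>108)&(Z[:,2]<125)]; print(n,len(T),T.mean(0).round(1) if len(T) else '', np.percentile(T[:,2],[10,50,90]).round(1) if len(T) else '')
cv2.imwrite('pics/c11.png',np.hstack([cv2.resize(t['frame'][180:270,190:350],(400,225),interpolation=cv2.INTER_CUBIC),cv2.resize(s['frame'][200:335,250:400],(400,360),interpolation=cv2.INTER_CUBIC)[:225*0+360][-225:]]))
"
```

```text
t 21.2 pos [520.3 193.  251.1] rpy [-3.131e+00 -3.000e-03 -1.056e+00] F [-0.1 -0.3 -0.1] M [ 0.03 -0.02  0.02] w 1.004
dp cm [-10.78  -2.97   2.11] rot [-0.01  -0.003  0.003]
top 0  
side 118 [493.1 302.7 112.4] [109.8 112.6 114.5]
```

>>> step_arm(dp=[[3.8,1,0],[3.8,1,0],[3.8,1,0],[3.8,1,0],[0,0,0],[0,0,0]], rot=[[0,0,0],[0,0,0],[0,0,0],[0,0,0],[0,0,0],[0,0,0]], hand=[1,1,1,1,1,1])

```text
time: 21.8
eef_pos: [561.0, 46.3, 249.5]
orientation: [-3.132, 0.001, -1.041]
wrist_force: [-0.4, 0.2, -0.4]
gripper_width: 0.999
```

```bash
python3 -c "
from h import *
print(bot.observe()['eef_pos'])
t=grab('top');s=grab('side')
t0=cv2.imread('pics/top0.png');s0=cv2.imread('pics/side0.png')
for d,n,w,f0 in((t,'top',(203,237,208,243),t0),(s,'side',(285,330,265,325),s0)):
    Z=np.array([dep(d,u,v) for v in range(w[2],w[3]) for u in range(w[0],w[1])])
    T=Z[(Z[:,2]>112)&(Z[:,2]<122)]; print(n,len(T),T.mean(0).round(1), [np.round(q,1) for q in cv2.minAreaRect(T[:,:2].astype(np.float32))])
    df=cv2.absdiff(d['frame'],f0)[w[2]:w[3],w[0]:w[1]].max(2); print('diff mean',df.mean().round(1),'n>40',(df>40).sum())
for n,w,f0,f in(('bottle',(200,232,178,208),t0,t),('wash s',(250,292,185,250),s0,s),('flask s',(368,398,212,252),s0,s),('bottle s',(252,284,264,312),s0,s)):
    print(n,(cv2.absdiff(f['frame'],f0)[w[2]:w[3],w[0]:w[1]].max(2)>50).sum())
"
```

```text
[561.0050969   46.33126419 249.54845511]
top 49 [489.7 300.3 114.4] [array([489.6, 300.4]), array([32.5, 15.3]), np.float64(33.5)]
diff mean 4.0 n>40 0
side 74 [493.2 301.2 113.4] [array([493.4, 301.3]), array([32.4, 18.2]), np.float64(24.7)]
diff mean 2.1 n>40 3
bottle 0
wash s 0
flask s 0
bottle s 0
```

```bash
python3 -c "
from h import *
print(bot.sign_off())"
```

```text
the job is handed in; nothing more can be done
None
```

The lens is locked, the screw is at its stop, and the driver is back in its holder. I handed the job in at about 22 s, and the sign-off gave no verdict.

- **Collar:** I turned it about 0.76 rad clockwise. The tab and locked mark then formed one radial line in the top view, about 0.03 rad off. They were still in line when I checked again after turning the screw.
- **Screw:** The blade went into the slot with no force, and I turned it clockwise until the torque jumped to about 0.5 N m. The side view shows the slot along the stand's x axis, judged by eye. I did not measure a final angle.
- **Driver:** It is released in the holder. The height of its handle top matches the start in both views to about 0.1 mm, and the pictures of the holder are almost unchanged.
- **Bystanders:** The flask, wash bottle and brown bottle show no change in the before-and-after images. I did not run that check on the tube rack, but no move near it went below 220 mm and it is 138 mm tall.

**Disagreements and failures:** The two cameras differed by 2 to 4 mm, so I went mostly by the top view and the position where the gripper centred on the collar. My last picture was refused because I had reached the 12-picture limit, so the final check was numerical only.

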